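Set the sprung tweezers to the red stone size and hold

TASK

The maker is about to set the stop screw of the sprung tweezers for the red stones: pick the tweezers up off the cutting mat, bring the tips close above the red size card without touching it, and squeeze until one tip stands over each of the two red marks. Hold that gap steady there for three seconds and finish still holding it, with the tweezers carried by the gripper alone; leave the things lying around where they are.

Things in the scene. Friction and masses are not known exactly. Their poses are not given: they have to be found in the camera images.
- tweezers: black sprung tweezers, 148 mm long, 11 mm high, about 40 g, lying on their side (they close level with the table). Origin: underside of the joined butt end, on the centre line; x points to the tips, y to the left arm, z up. Two arms 3 mm thick bow out from the butt; the last 50 mm taper to steel tips 4.5 mm high. A brass stop screw sticks 6 mm out of the left arm 42 mm ahead of the origin
- tweezers_left (a joint): closing angle (rad) of the left arm about its hinge point 6 mm ahead of the tweezers' origin, 3 mm left of the centre line: 0 free (tip centres 32 mm apart), 0.056 at a 16 mm tip gap, 0.1 shut. The right arm always closes as much. Sprung: the squeeze grows in proportion, about 6 N on each arm at the ribs for a 16 mm tip gap, 10.5 N shut; let go, it springs open
- grip (a point): where to squeeze: on the tweezers' centre line 75 mm ahead of the origin, 5.5 mm above the underside, between the ribs on the arms' outer faces. Here 28 mm wide when free. The arms spread here towards the tips, so a flat pad bears on its edge nearer the tips; each 1 mm less between the pads there brings the tips about 1.8 mm closer (22 mm between the pads for a 16 mm tip gap)
- left_tip (a point): end of the left arm of the tweezers, centre of the 3 mm thick, 4.5 mm high steel point; 5.5 mm above the underside
- right_tip (a point): end of the right arm of the tweezers, likewise; the tip gap is the distance between left_tip and right_tip
- red_card: white stone-size card with red marks, fixed on the mat, 110 mm (its x) by 70 mm (its y), 3 mm thick; origin at the centre of its underside. A glued red oval sample stone, 18 x 13 mm and 5 mm high, sits 25 mm to +x of the centre; the two red marks lie 30 mm to -x of the centre, on the robot's side
- red_card_left (a point): middle of the left (+y) red mark, on the top face of the card: a printed bar 12 mm long along the card's x and 3 mm wide; the two marks are 16 mm apart, centre to centre
- red_card_right (a point): middle of the right (-y) red mark, likewise
- blue_card: same card with blue marks 21 mm apart and a larger blue stone: not wanted today; fixed, origin at the centre of its underside
- mat: pale cutting mat, 594 x 841 x 2 mm, fixed; its top face is 2 mm above the work surface; origin at the centre of its underside
- glue: white glue bottle, 38 mm wide and 115 mm high, standing; bystander, origin at its underside
- scissors: black-handled scissors, about 165 mm long and 9 mm high, lying; bystander, origin near the pivot
- bell: silver bell, 30 mm wide and 36 mm high; bystander, origin at its underside
- pendant: flat metal-rimmed pendant, about 77 mm long, 5 mm thick; bystander, origin under its larger disc
- stone_tub: clear round tub of stones, 64 mm wide and 22 mm high; bystander, origin at its underside
- spreader: yellow wooden spreader stick, 115 x 18 x 4 mm; bystander, origin under its centre
There are look-alikes about, which are no part of the job. What is shaped like the red_card but pink or yellow is not meant. Of the things shaped like the tweezers, the black one is meant.

How it is judged:
By the outcome, as a careful person would: the job done as asked, in the order asked, and still so for the second after the job is handed in, while the arm keeps its last pose, push and grip.
It also fails if it takes over 45 s, if anything falls off the work surface, if the arm or the gripper's body presses on something with over 40 N, if the wrist force passes 120 N, or if a joint passes its speed limit or range.

ROBOT

A 6-joint arm with a two-finger parallel gripper is mounted at the origin on the work surface. World frame = base frame: x ahead of the robot, y to its left, z up, the work surface at z = 0. Lengths are in m, angles in rad, forces in N, time in s.
With the tool pointing down it reaches from about 0.325 to 0.925 m from the base axis. Payload 3.1 kg.
Tool frame: the origin (TCP) lies at the very end of the fingers, on their centre line; the grasp point (between the pads) lies 19 mm behind it; z points along the fingers, y is the line along which they close (so a half turn about z gives the same grasp; the last joint's range is limited). The gripper opens to 85 mm and grips with 20 to 120 N. Pads are 22 mm wide; open, the fingers measure 114 mm over their backs; the gripper's body (76 mm by 85 mm) begins 54 mm behind the grasp point. The pads swing forward as they close: fully open they stand 13 mm farther back than shut.
Start: joints at [1.094, 0.217, 1.613, -0, 1.311, -0.112], TCP at [0.223, 0.584, 0.231] pointing down, gripper open.
Joint ranges: [-2.75, 2.75], [-0.78, 2.1], [0.31, 2.55], [-1.13, 4.27], [0.13, 2.63], [-2.58, 2.58]. Speed limits (rad/s): [2.79, 2.79, 3.14, 3.14, 3.14, 3.14].

INTERFACE

Orientations are given as a unit quaternion [x, y, z, w].
In Python, from workcell import r gives the robot as it stands.
- The arm moves only by the tool carry_out, never from a script. Its argument "rows" is a list that holds one entry, the list of rows, each a list of 4 numbers: the shift along the world's x, y, z in cm, then the turn about the world's z in degrees. A call has 1 to 8 rows; each row shifts and turns the commanded pose from where the row before left it; what a row does not reach is not made up. A row lasts 1/10 s, in which the tool goes at most 50 mm and 8.59 degrees, less where a joint would pass 70% of its speed; a pose out of reach is approached as far as the arm can. A call with a gripper value outside its range is refused whole. "hand" is the closure, from -1 (fully open) to 1 (shut), set as the call begins (left out, the last holds). The fingers move at their own pace and stop on an object; "newtons" is the grip in N (left out, the last holds). Time passes only in rows, so rows that do not move let the fingers close. It gives the time, the measured TCP pose, the force, the opening and the grip force at its end, in the units of the state.
- r.read_state(): the state, without advancing time (a new reading comes with each control period).
- r.grab_frame(name): name is "scene" or "top"; returns the picture (384x512x3 uint8, red, green, blue); there is no depth.
- r.camera_model(name): a dict with "intrinsics" (3x3 intrinsics, pixels), "R" (3x3) and "t" (3): a world point X has camera coordinates R X + t. Camera axes: x right, y down, z forward; pixel columns grow to the right and rows downward; lengths in m; the calibration is good to about 2 mm. A picture is of the moment at which its call begins. camera_model takes no time and is no camera call.
- r.sign_off(): hands the job in; it is judged then, once.
The state is a dict: "clock": time; "joints": joint angles; "qvel": joint speeds; "joint_efforts": joint torques, N m; "ee_pos": TCP position; "eef_rot": TCP orientation; "force": force on the tool from outside, world axes, zero at the start; "wrist_torque": the same for the moment, N m; "opening": finger opening in m; "gripper_force": force on a finger pad.
Only numpy, scipy, OpenCV 4.12 (cv2) and the standard library are available. Lean on these libraries where they do the work, as an engineer would, in place of code of your own. Each camera call takes 0.05 s, during which the arm holds its last target. There are 200 camera calls.

## Working session

There is one attempt and no reset: what is moved stays moved. The work goes in short steps, Python scripts to look and compute and a tool call to move; the robot and the scene stay as the last step left them, time stands still between calls to the robot, and variables do not carry over. Pictures are saved under pics/ and viewed, at most 10 in all, crops included, and the job is handed in when it is done.

Besides the shell and the picture viewer there is one more tool, called after ">>>" in YAML: its name, and indented under it one key for each argument. carry_out: Moves the arm, as the interface text tells. Its arguments: {"type":"object","properties":{"rows":{"type":"array"},"hand":{"type":"number"},"newtons":{"type":"number"}},"required":["rows"]}

```bash
mkdir -p pics; python3 - <<'E'
from workcell import r
import cv2,numpy as np
for n in("top","scene"):
    f=r.grab_frame(n); cv2.imwrite(f"pics/{n}0.png",f[:,:,::-1])
    m=r.camera_model(n); print(n,np.round(m["intrinsics"],1).tolist(),np.round(m["R"],3).tolist(),np.round(m["t"],3).tolist())
print(r.read_state())
E
```

```text
top [[384.9, 0.0, 255.3], [0.0, 384.9, 190.9], [0.0, 0.0, 1.0]] [[0.028, -1.0, -0.012], [-0.998, -0.027, -0.063], [0.063, 0.014, -0.998]] [-0.002, 0.61, 1.077]
scene [[418.5, 0.0, 253.7], [0.0, 418.5, 184.3], [0.0, 0.0, 1.0]] [[0.836, 0.549, -0.008], [0.453, -0.698, -0.555], [-0.31, 0.46, -0.832]] [-0.501, -0.24, 1.151]
{'clock': 0.1, 'joints': array([ 1.09376568e+00,  2.17687253e-01,  1.61478146e+00,  2.94652242e-06,
        1.31130288e+00, -1.12213642e-01]), 'qvel': array([-1.24966579e-03, -4.05034982e-03, -6.93316748e-04, -2.63404502e-05,
        1.32449981e-03, -1.12592164e-03]), 'joint_efforts': array([-1.99129092e-03, -3.98077190e+01, -3.04970491e+01, -2.02538772e-04,
        4.15534290e-03, -1.05154140e-05]), 'ee_pos': array([0.22263289, 0.5832155 , 0.23008949]), 'eef_rot': array([ 1.81398908e-01,  9.83408994e-01, -1.04211177e-03, -3.17720112e-04]), 'force': array([ 0.01212152,  0.3030404 , -0.60823914]), 'wrist_torque': array([-0.03551439, -0.01026558, -0.0173274 ]), 'gripper_force': 0.0, 'opening': 0.08534132649948258}
```

View pics/top0.png

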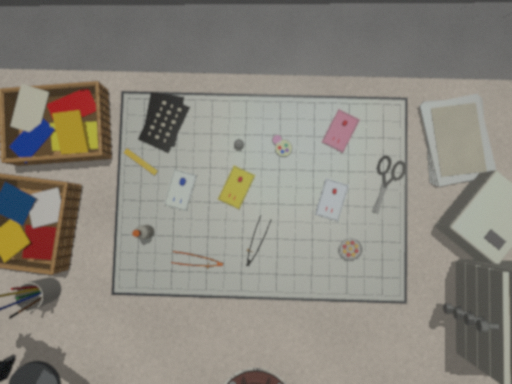

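View pics/scene0.png

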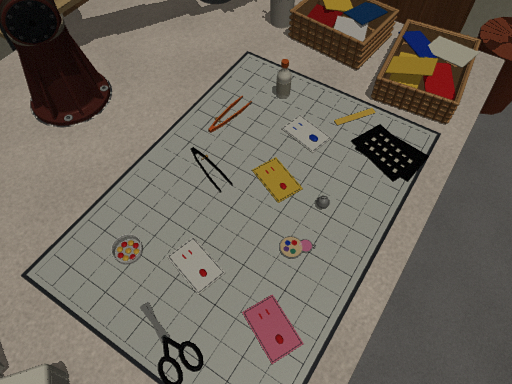

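Top view candidates:
- **Tweezers:** black ones with butt at (248,264) and tips at about (260,216)/(270,220), which are meant; orange ones at (198,260).
- **Cards:** white with red marks at (332,200), which is meant; white/blue at (181,189), yellow at (237,187), pink at (341,130).

In the scene view, the black tweezers are at (210,168) and the red card at (196,265).

```bash
cat > h.py <<'E'
import cv2,numpy as np
def ray(m,uv,z):
    d=m["R"].T@np.linalg.inv(m["intrinsics"])@np.array([uv[0],uv[1],1.]); c=-m["R"].T@np.asarray(m["t"])
    return c+d*(z-c[2])/d[2]
def proj(m,X):
    p=np.asarray(m["intrinsics"])@(m["R"]@np.asarray(X)+m["t"]); return p[:2]/p[2]
def two(ma,a,mb,b):
    P=lambda m:np.asarray(m["intrinsics"])@np.c_[m["R"],m["t"]]
    X=cv2.triangulatePoints(P(ma),P(mb),np.array(a,float),np.array(b,float)).ravel(); return X[:3]/X[3]
def blobs(mask,off,mn=3):
    n,l,s,c=cv2.connectedComponentsWithStats(mask.astype(np.uint8),connectivity=8)
    return [(int(s[i,4]),np.round(c[i]+off,2)) for i in range(1,n) if s[i,4]>=mn]
E
python3 - <<'E'
from workcell import r
from h import *
tiles=[]
for n,tw,cd in(("top",(235,205,285,275),(310,175,355,225)),("scene",(180,138,242,200),(160,230,230,300))):
    f=cv2.imread(f"pics/{n}0.png"); m=r.camera_model(n)
    for b in(tw,cd):
        c=f[b[1]:b[3],b[0]:b[2]]; tiles.append(cv2.resize(c,(390,290),interpolation=cv2.INTER_CUBIC))
    x0,y0,x1,y1=tw; c=f[y0:y1,x0:x1].astype(int); g=c.max(2)
    mk=g<105; print(n,"black",blobs(mk,(x0,y0),8))
    ys,xs=np.nonzero(mk); print(np.c_[xs+x0,ys+y0][[ys.argmin(),ys.argmax(),xs.argmin(),xs.argmax()]].tolist())
    x0,y0,x1,y1=cd; c=f[y0:y1,x0:x1].astype(int); red=c[:,:,2]-c[:,:,:2].max(2)
    for t in (20,35,60):
      for a,p in blobs(red>t,(x0,y0),2): print(t,a,p,np.round(ray(m,p,.005),4))
cv2.imwrite("pics/crop0.png",np.vstack([np.hstack(tiles[:2]),np.hstack(tiles[2:])]))
E
```

```text
top black [(17, array([248.18, 261.94]))]
[[248, 259], [247, 265], [247, 261], [250, 261]]
20 21 [334.19 190.95] [ 0.617  -0.2117  0.005 ]
20 3 [326. 208.] [ 0.5673 -0.189   0.005 ]
20 3 [331.33 210.33] [ 0.561  -0.2044  0.005 ]
35 14 [334.36 190.79] [ 0.6174 -0.2122  0.005 ]
60 6 [334.17 190.83] [ 0.6173 -0.2117  0.005 ]
scene black [(24, array([187.75, 142.04])), (8, array([237.  , 140.62])), (20, array([201.7 , 147.95])), (399, array([210.43, 166.92])), (9, array([229.  , 149.67])), (50, array([197.54, 188.06]))]
[[192, 138], [186, 199], [180, 177], [241, 169]]
20 11 [189.64 251.73] [ 0.5607 -0.1888  0.005 ]
20 12 [183.58 256.42] [ 0.5566 -0.2042  0.005 ]
20 49 [202.43 272.45] [ 0.6114 -0.211   0.005 ]
35 11 [189.64 251.73] [ 0.5607 -0.1888  0.005 ]
35 12 [183.58 256.42] [ 0.5566 -0.2042  0.005 ]
35 45 [202.58 272.49] [ 0.6117 -0.2109  0.005 ]
60 6 [190.  251.5] [ 0.561 -0.188  0.005]
60 8 [183.5 256. ] [ 0.5559 -0.2036  0.005 ]
60 38 [202.76 272.26] [ 0.6117 -0.2103  0.005 ]
```

View pics/crop0.png

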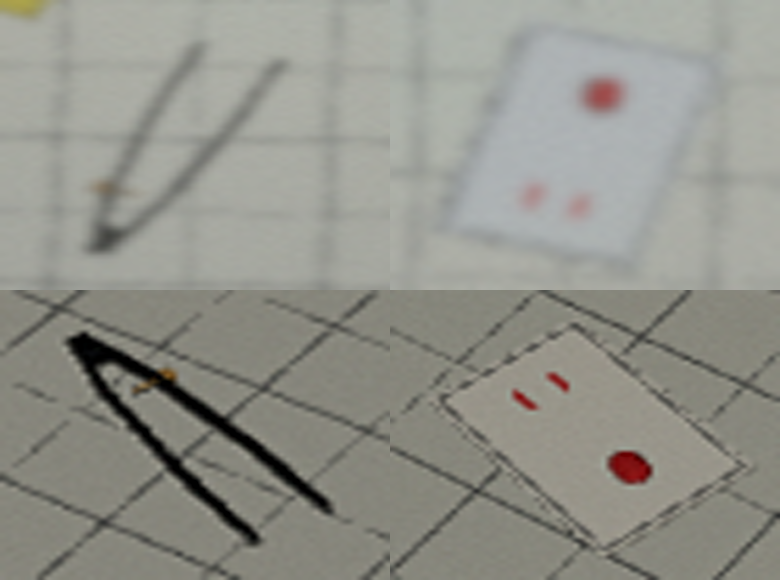

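The crop confirms the choice. The black tweezers have the brass screw on the left arm, with tips at top (260.6,216) and (271,221), and scene (232,185) and (220.5,192). The white card has red marks at scene (189.6,251.7) and (183.6,256.4).

```bash
python3 - <<'E'
from workcell import r
from h import *
M={n:r.camera_model(n) for n in("top","scene")}
P=dict(butt=((248.1,264.2),(193.5,149.1)),L=((260.6,215.9),(232.1,185.2)),R=((271.3,220.7),(220.5,191.8)))
for k,(a,b) in P.items(): print(k,*[np.round(x,4) for x in(ray(M["top"],a,.0075),ray(M["scene"],b,.0075),two(M["top"],a,M["scene"],b))])
for a,b in(((334.2,190.9),(202.5,272.4)),((326,208),(189.64,251.73)),((331.3,210.3),(183.6,256.4))): print(np.round(two(M["top"],a,M["scene"],b),4))
# tweezers fit in scene: dark pixels on plane, main component
f=cv2.imread("pics/scene0.png").max(2); mk=(f<70).astype(np.uint8); n,l,s,c=cv2.connectedComponentsWithStats(mk,connectivity=8)
i=l[160:172,205:216].max(); print(s[i]); ys,xs=np.nonzero(l==i)
W=np.array([ray(M["scene"],p,.0075)[:2] for p in np.c_[xs,ys]]); 
d=np.array([np.cos(-.4),np.sin(-.4)])
for i in range(3):
    q=W-W.mean(0); 
    n_=np.array([-d[1],d[0]]); lat=q@n_; s_=q@d
    bs=np.linspace(s_.min(),s_.max(),13); mid=[[(a+b)/2,(lat[(s_>=a)&(s_<=b)].min()+lat[(s_>=a)&(s_<=b)].max())/2] for a,b in zip(bs,bs[1:])][1:-1]
    k=np.polyfit(*np.array(mid).T,1); d=d+k[0]*n_; d/=np.linalg.norm(d)
print("axis deg",np.degrees(np.arctan2(d[1],d[0])),"len",np.ptp(s_),"butt",W.mean(0)+s_.min()*d+np.array([-d[1],d[0]])*k[1],"tipw",np.ptp(lat[s_>s_.max()-.02]))
E
```

```text
butt [0.4013 0.0298 0.0075] [0.3987 0.0335 0.0075] [0.4023 0.0298 0.0138]
L [ 0.5394 -0.002   0.0075] [ 0.5404 -0.0025  0.0075] [ 0.5396 -0.0018  0.006 ]
R [ 0.5265 -0.033   0.0075] [ 0.5284 -0.032   0.0075] [ 0.5274 -0.0323  0.0068]
[ 0.6152 -0.2117  0.0122]
[ 0.5652 -0.1895  0.0122]
[ 0.5598 -0.2046  0.0099]
[191 147  42  46 267]
axis deg -19.621221648852483 len 0.15165881085116711 butt [0.39194248 0.03456392] tipw 0.036585533887666874
```

>>> carry_out:
  rows:
    - [[1.73,-4.11,0,0],[1.73,-4.11,0,0],[1.73,-4.11,0,0],[1.73,-4.11,0,0],[1.73,-4.11,0,0],[1.73,-4.11,0,0],[1.73,-4.11,0,0]]
  hand: 0
  newtons: 20

```text
clock: 0.8
ee_pos: [0.344, 0.2944, 0.2308]
eef_rot: [0.181, 0.983, -0.0, -0.0]
force: [-0.1, -0.4, 0.5]
opening: 0.0425
gripper_force: 0.0
```

>>> carry_out:
  rows:
    - [[1.73,-4.11,0,0],[1.73,-4.11,0,0],[1.73,-4.11,0,0],[1.73,-4.11,-2,0.9],[1.73,-4.11,-4,0],[1.73,-4.11,-4,0],[1.73,-4.11,-4,0],[0,0,-2,0]]

```text
clock: 1.6
ee_pos: [0.4565, 0.0254, 0.0888]
eef_rot: [0.176, 0.984, -0.001, -0.001]
force: [-0.0, 1.0, 0.0]
opening: 0.0425
gripper_force: 0.0
```

```bash
python3 - <<'E'
from workcell import r
from h import *
f=r.grab_frame("scene")[:,:,::-1]; s=r.read_state(); print({k:np.round(s[k],4) for k in("clock","ee_pos","eef_rot","opening","force")})
m=r.camera_model("scene"); print("tcp px",proj(m,s["ee_pos"]),"grip",proj(m,[.465,.0077,.0075]))
cv2.imwrite("pics/s1.png",cv2.resize(f[80:240,120:320],(800,600),interpolation=cv2.INTER_CUBIC))
E
```

```text
{'clock': np.float64(1.65), 'ee_pos': array([0.4531, 0.0271, 0.0859]), 'eef_rot': array([ 1.757e-01,  9.844e-01, -5.000e-04, -4.300e-03]), 'opening': np.float64(0.0428), 'force': array([-1.2246, -0.2934, -1.4836])}
tcp px [206.31308101 139.65209468] grip [208.75386194 167.99002276]
```

View pics/s1.png

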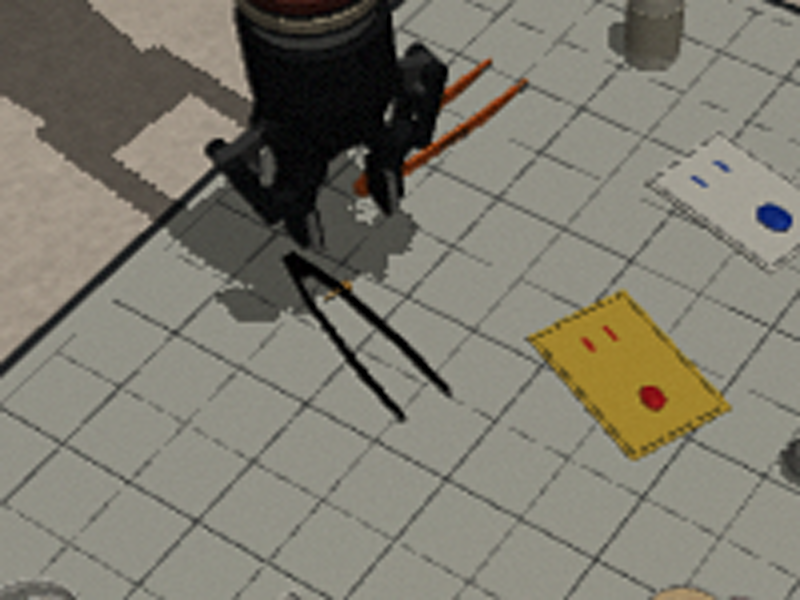

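The scene crop shows the open finger ends at px (198,146) and (217.5,137), close to the projected TCP. The tweezers are unmoved, with butt (192.5,149) and tips (232,185)/(220.5,191).

>>> carry_out:
  rows:
    - [[0,0,0,0],[0,0,0,0]]

```text
clock: 1.85
ee_pos: [0.457, 0.0293, 0.0919]
eef_rot: [0.173, 0.985, 0.0, 0.0]
force: [-0.0, 0.2, -0.0]
opening: 0.0425
gripper_force: 0.0
```

>>> carry_out:
  rows:
    - [[0.4,-1.1,0,0],[0.4,-1.05,0,0],[0,0,-2,0],[0,0,-2.2,0],[0,0,-2,0],[0,0,-1,0],[0,0,-0.6,0],[0,0,0,0]]
  hand: -0.18

```text
clock: 2.65
ee_pos: [0.4647, 0.0072, 0.0131]
eef_rot: [0.174, 0.985, -0.0, -0.0]
force: [-1.0, -0.3, -0.2]
opening: 0.0506
gripper_force: 0.0
```

>>> carry_out:
  rows:
    - [[0,0,0,0],[0,0,0,0]]

```text
clock: 2.85
ee_pos: [0.4656, 0.0072, 0.0141]
eef_rot: [0.174, 0.985, 0.0, 0.001]
force: [0.3, 0.7, 0.6]
opening: 0.0505
gripper_force: 0.0
```

```bash
python3 - <<'E'
from workcell import r
from h import *
s=r.read_state(); print({k:np.round(s[k],4) for k in("clock","ee_pos","opening","force")})
T=[]
for n,b in(("scene",(170,100,250,210)),("top",(215,200,295,310))):
    f=r.grab_frame(n)[:,:,::-1]; m=r.camera_model(n); print(n,proj(m,s["ee_pos"]))
    T.append(cv2.resize(f[b[1]:b[3],b[0]:b[2]],(400,550),interpolation=cv2.INTER_CUBIC))
cv2.imwrite("pics/s2.png",np.hstack(T))
E
```

```text
{'clock': np.float64(2.85), 'ee_pos': array([0.4656, 0.0072, 0.0141]), 'opening': np.float64(0.0505), 'force': array([0.252 , 0.6919, 0.568 ])}
scene [208.58444527 166.6070183 ]
top [256.64192483 241.83843929]
```

View pics/s2.png

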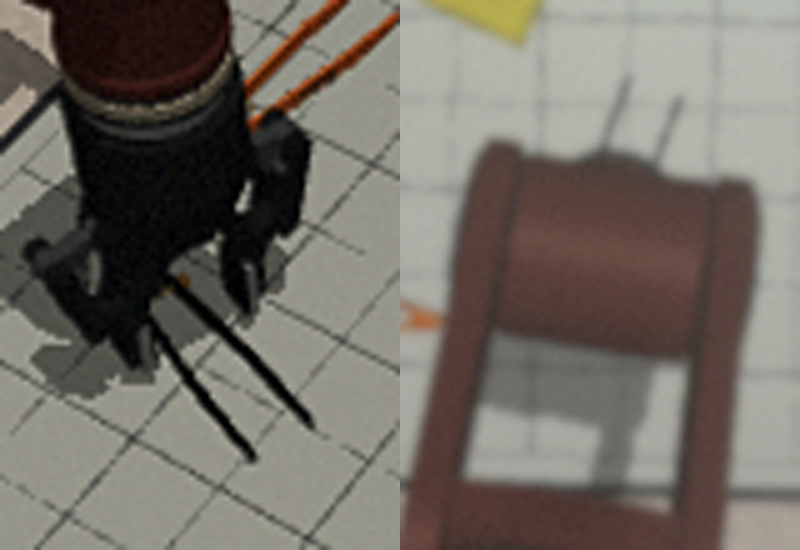

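The scene crop shows the fingers astride both arms, ends at about (199,176) and (220,162), roughly centred. Lowering gently with the force watched.

>>> carry_out:
  rows:
    - [[0,0,-0.2,0],[0,0,-0.2,0],[0,0,-0.2,0],[0,0,0,0],[0,0,0,0]]

```text
clock: 3.45
ee_pos: [0.4644, 0.0074, 0.007]
eef_rot: [0.174, 0.985, -0.0, -0.0]
force: [0.6, 0.1, 0.2]
opening: 0.0506
gripper_force: 0.0
```

>>> carry_out:
  rows:
    - [[0,0,-0.15,0],[0,0,-0.15,0],[0,0,0,0],[0,0,0,0]]
  hand: 0.2

```text
clock: 3.85
ee_pos: [0.4645, 0.0074, 0.004]
eef_rot: [0.174, 0.985, -0.0, -0.0]
force: [0.9, -0.3, -0.0]
opening: 0.0344
gripper_force: 0.0
```

>>> carry_out:
  rows:
    - [[0,0,-0.1,0],[0,0,0,0],[0,0,0,0],[0,0,0,0]]
  hand: 0.4

```text
clock: 4.25
ee_pos: [0.465, 0.0074, 0.0037]
eef_rot: [0.174, 0.985, 0.0, 0.0]
force: [-1.9, 0.3, 5.4]
opening: 0.0258
gripper_force: 4.5
```

>>> carry_out:
  rows:
    - [[0,0,0,0],[0,0,0,0],[0,0,0,0]]
  hand: 0.47

```text
clock: 4.55
ee_pos: [0.4653, 0.0073, 0.0039]
eef_rot: [0.174, 0.985, 0.0, 0.001]
force: [-0.9, -0.2, 6.3]
opening: 0.0229
gripper_force: 7.2
```

>>> carry_out:
  rows:
    - [[0,0,0.2,0],[0,0,0.5,0],[0,0,1,0],[0,0,1.5,0],[0,0,1.5,0],[0,0,0.5,0],[0,0,0,0],[0,0,0,0]]

```text
clock: 5.35
ee_pos: [0.4642, 0.0074, 0.0549]
eef_rot: [0.174, 0.985, -0.0, -0.0]
force: [-0.1, -0.1, -0.6]
opening: 0.0226
gripper_force: 5.2
```

```bash
python3 - <<'E'
from workcell import r
from h import *
s=r.read_state(); print({k:np.round(s[k],4) for k in("clock","ee_pos","opening","force","gripper_force")})
T=[]
for n,b in(("scene",(170,100,250,210)),("top",(235,200,285,269))):
    f=r.grab_frame(n)[:,:,::-1]; m=r.camera_model(n); print(n,proj(m,s["ee_pos"]))
    cv2.imwrite(f"pics/raw3{n}.png",f)
    T.append(cv2.resize(f[b[1]:b[3],b[0]:b[2]],(400,550),interpolation=cv2.INTER_CUBIC))
cv2.imwrite("pics/s3.png",np.hstack(T))
E
```

```text
{'clock': np.float64(5.35), 'ee_pos': array([0.4642, 0.0074, 0.0549]), 'opening': np.float64(0.0226), 'force': array([-0.1179, -0.0625, -0.6036]), 'gripper_force': np.float64(5.2022)}
scene [206.41354542 155.84854819]
top [256.4280473  243.39088213]
```

View pics/s3.png

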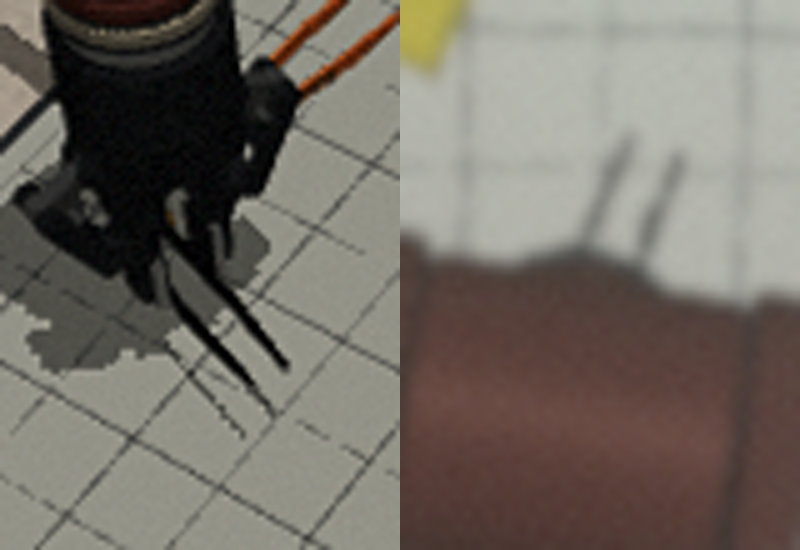

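The tweezers are off the mat, held level, with the tips narrowed. Scene tips are L (227.6,174) and R (220.3,177.2); top tips are L (263.7,216.9) and R (270,219.4).

```bash
python3 - <<'E'
from workcell import r
from h import *
M={n:r.camera_model(n) for n in("top","scene")}
s=r.read_state(); print(s["ee_pos"])
L=two(M["top"],(263.7,216.9),M["scene"],(227.6,174.)); R=two(M["top"],(270,219.4),M["scene"],(220.3,177.2)); print(L,R,(L+R)/2,np.linalg.norm(L-R))
for z in(.055,.058,.062): print(z,*[np.round(ray(M[n],p,z)[:2],4) for n,p in(("top",(263.7,216.9)),("scene",(227.6,174.)),("top",(270,219.4)),("scene",(220.3,177.2)))])
E
```

```text
[0.4637629  0.00746391 0.05436964]
[ 0.5369904  -0.01043826  0.05981056] [ 0.53039824 -0.02796546  0.06344331] [ 0.53369432 -0.01920186  0.06162693] 0.019075014202104116
0.055 [ 0.537  -0.0105] [ 0.5348 -0.0078] [ 0.5306 -0.0279] [ 0.5262 -0.0238]
0.058 [ 0.537  -0.0105] [ 0.5362 -0.0094] [ 0.5306 -0.0279] [ 0.5276 -0.0253]
0.062 [ 0.537  -0.0104] [ 0.538  -0.0116] [ 0.5307 -0.0278] [ 0.5295 -0.0274]
```

>>> carry_out:
  rows:
    - [[0.1,-0.9,0,0.5],[0.3,-2,0,1],[0.4,-3,0,1],[0.5,-3.5,0,1],[0.5,-3.5,0,1],[0.4,-3,0,0.5],[0.3,-1.7,0,0.3],[0.16,-0.86,0,0]]

```text
clock: 6.25
ee_pos: [0.4911, -0.1794, 0.0548]
eef_rot: [0.129, 0.992, -0.0, -0.0]
force: [0.4, 0.1, 0.5]
opening: 0.0228
gripper_force: 5.2
```

>>> carry_out:
  rows:
    - [[0,0,-0.5,0],[0,0,-1,0],[0,0,-1,0],[0,0,-0.7,0],[0,0,-0.2,0],[0,0,0,0],[0,0,0,0],[0,0,0,0]]

```text
clock: 7.05
ee_pos: [0.4917, -0.1774, 0.0216]
eef_rot: [0.128, 0.992, -0.0, 0.001]
force: [0.2, 1.0, -0.7]
opening: 0.0226
gripper_force: 5.2
```

```bash
python3 - <<'E'
from workcell import r
from h import *
s=r.read_state(); print({k:np.round(s[k],4) for k in("clock","ee_pos","eef_rot","opening","force","gripper_force")})
T=[]
for n,b in(("scene",(150,225,220,295)),("top",(310,180,350,220))):
    f=np.mean([r.grab_frame(n) for _ in range(3)],0)[:,:,::-1].astype(np.uint8); cv2.imwrite(f"pics/raw4{n}.png",f)
    T.append(cv2.resize(f[b[1]:b[3],b[0]:b[2]],(400,400),interpolation=cv2.INTER_CUBIC))
cv2.imwrite("pics/s4.png",np.hstack(T))
E
```

```text
{'clock': np.float64(7.05), 'ee_pos': array([ 0.4917, -0.1774,  0.0216]), 'eef_rot': array([ 1.278e-01,  9.918e-01, -2.000e-04,  5.000e-04]), 'opening': np.float64(0.0226), 'force': array([ 0.2054,  1.0398, -0.7388]), 'gripper_force': np.float64(5.2009)}
```

View pics/s4.png

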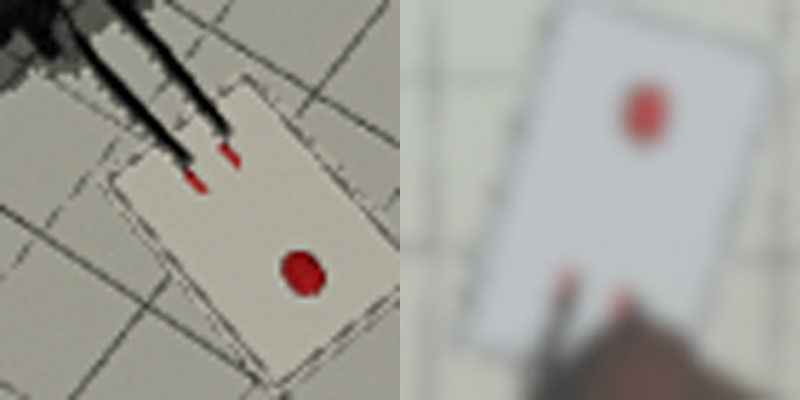

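The scene crop shows the tips L (189.9,248.6) and R (182.9,253.4) lined up just short of the two red marks. In the top crop they reach about the lower half of the marks.

```bash
python3 - <<'E'
from workcell import r
from h import *
m=r.camera_model("scene"); g=lambda p,z:ray(m,p,z)[:2]
sc=70/400
L,R=[g((150+u*sc-.4,225+v*sc-.4),.0252) for u,v in((228,135),(188,162))]
ml,mr=g((189.64,251.73),.005),g((183.58,256.42),.005)
a=np.radians(-15); ax=np.array([[np.cos(a),np.sin(a)],[-np.sin(a),np.cos(a)]])
for n,v in(("L",ml-L),("R",mr-R),("mid",(ml+mr-L-R)/2),("tipgap",L-R),("markgap",ml-mr)): print(n,np.round(1000*v,1),"card axes",np.round(1000*ax@v,1))
E
```

```text
L [-2.9 -0.3] card axes [-2.7 -1. ]
R [-1.4  0.6] card axes [-1.5  0.2]
mid [-2.1  0.1] card axes [-2.1 -0.4]
tipgap [ 5.5 16.3] card axes [ 1.1 17.1]
markgap [ 4.1 15.4] card axes [-0.1 15.9]
```

>>> carry_out:
  rows:
    - [[-0.15,0,-0.3,0],[0,0,-0.4,0],[0,0,-0.4,0],[0,0,-0.2,0],[0,0,0,0],[0,0,0,0],[0,0,0,0]]
  hand: 0.485

```text
clock: 8.05
ee_pos: [0.4899, -0.1773, 0.0083]
eef_rot: [0.128, 0.992, -0.0, 0.0]
force: [-0.3, 0.5, 1.0]
opening: 0.022
gripper_force: 5.6
```

```bash
python3 - <<'E'
from workcell import r
from h import *
s=r.read_state(); print({k:np.round(s[k],4) for k in("clock","ee_pos","eef_rot","opening","force","gripper_force")})
T=[]
for n,b in(("scene",(165,230,215,280)),("top",(310,180,350,220))):
    f=np.mean([r.grab_frame(n) for _ in range(3)],0)[:,:,::-1].astype(np.uint8); cv2.imwrite(f"pics/raw5{n}.png",f)
    T.append(cv2.resize(f[b[1]:b[3],b[0]:b[2]],(400,400),interpolation=cv2.INTER_CUBIC))
cv2.imwrite("pics/s5.png",np.hstack(T))
E
```

```text
{'clock': np.float64(8.05), 'ee_pos': array([ 0.4899, -0.1773,  0.0083]), 'eef_rot': array([ 1.279e-01,  9.918e-01, -1.000e-04,  2.000e-04]), 'opening': np.float64(0.022), 'force': array([-0.3082,  0.5114,  0.9824]), 'gripper_force': np.float64(5.612)}
```

View pics/s5.png

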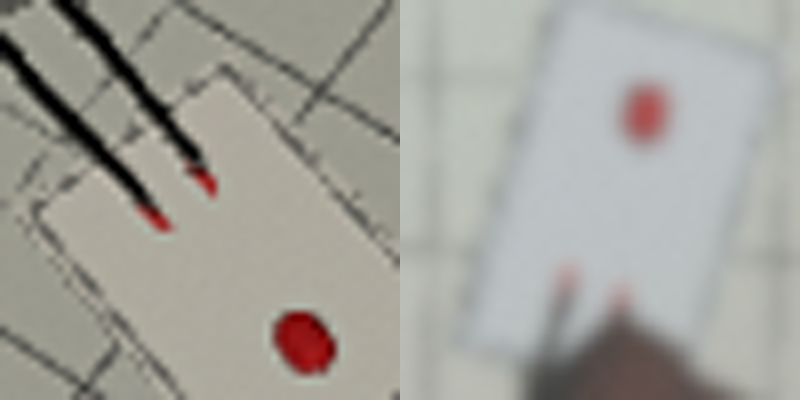

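The tips now cover the near half of each mark: scene L (189.8,250.4) and R (183.7,255.2). A bit of red shows to the left of the left tip.

```bash
python3 - <<'E'
from workcell import r
from h import *
m=r.camera_model("scene"); g=lambda p,z:ray(m,p,z)[:2]
a=np.radians(-15); ax=np.array([[np.cos(a),np.sin(a)],[-np.sin(a),np.cos(a)]])
f=cv2.imread("pics/raw5scene.png").astype(int); h=cv2.imread("pics/scene0.png").astype(int)
ml,mr=g((189.64,251.73),.005),g((183.58,256.42),.005); mid=(ml+mr)/2
# arm centrelines over the card: dark pixels in card axes on plane z=.0119
ys,xs=np.mgrid[238:262,170:200]; P=np.array([1000*ax@(g((x,y),.0119)-mid) for x,y in zip(xs.ravel(),ys.ravel())])
v=f[238:262,170:200].max(2).ravel(); w=np.clip(110-v,0,None)
for lo,hi in((-20,-16),(-16,-12),(-12,-8),(-8,-5),(-5,-3),(-3,-1),(-1,1),(1,3),(3,5)):
    o=[]
    for s in(1,-1):
        k=(P[:,0]>lo)&(P[:,0]<hi)&(P[:,1]*s>0)&(P[:,1]*s<18); o+= [round(float((P[k,1]*w[k]).sum()/max(w[k].sum(),1)),1),int(w[k].sum())]
    print(lo,hi,o)
E
```

```text
-20 -16 [9.8, 327, -8.8, 340]
-16 -12 [9.3, 276, -8.2, 212]
-12 -8 [9.1, 205, -7.7, 322]
-8 -5 [9.2, 214, -7.7, 184]
-5 -3 [9.3, 112, -8.4, 111]
-3 -1 [9.5, 101, -8.0, 69]
-1 1 [7.9, 71, -8.0, 62]
1 3 [8.3, 23, 0.0, 0]
3 5 [0.0, 0, -7.8, 22]
```

>>> carry_out:
  rows:
    - [[0,-0.03,-0.1,0],[0,0,0,0],[0,0,0,0],[0,0,0,0],[0,0,0,0]]
  hand: 0.49

```text
clock: 8.85
ee_pos: [0.4897, -0.1775, 0.0072]
eef_rot: [0.128, 0.992, -0.0, 0.0]
force: [-0.5, 0.2, 0.0]
opening: 0.022
gripper_force: 5.7
```

```bash
python3 - <<'E'
from workcell import r
from h import *
s=r.read_state(); print({k:np.round(s[k],4) for k in("clock","ee_pos","eef_rot","opening","force","gripper_force")})
T=[]
for n,b in(("scene",(175,240,205,270)),("top",(315,195,345,225))):
    f=np.mean([r.grab_frame(n) for _ in range(6)],0)[:,:,::-1].astype(np.uint8)
    T.append(cv2.resize(f[b[1]:b[3],b[0]:b[2]],(400,400),interpolation=cv2.INTER_CUBIC))
cv2.imwrite("pics/s6.png",np.hstack(T))
m=r.camera_model("scene"); x=np.array([.5587,-.1965]);
for t in(8,-8): print("ideal tip px (crop)",(proj(m,[*(x+.001*t*np.array([.2588,.9659])),.0109])-[175,240]+.5)*400/30)
E
```

```text
{'clock': np.float64(8.85), 'ee_pos': array([ 0.4897, -0.1775,  0.0072]), 'eef_rot': array([ 0.128 ,  0.9918, -0.    ,  0.    ]), 'opening': np.float64(0.022), 'force': array([-0.5323,  0.1723,  0.0479]), 'gripper_force': np.float64(5.7484)}
ideal tip px (crop) [197.43319824 147.36588843]
ideal tip px (crop) [115.59990555 210.06000008]
```

View pics/s6.png

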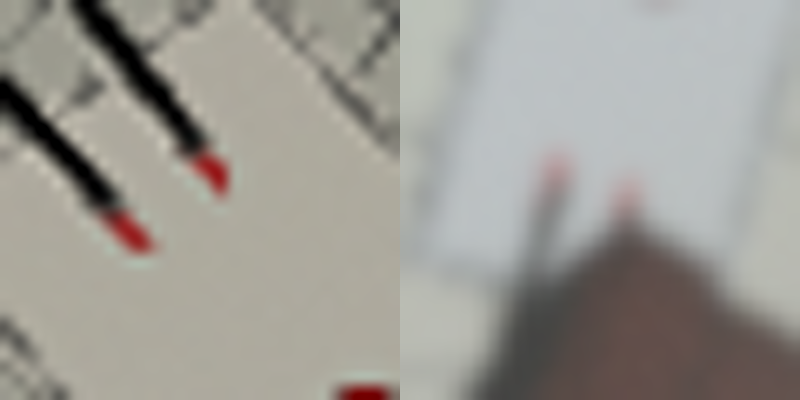

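The scene crop shows tip ends at about (198,150) and (110,207), against the ideal (197,147) and (116,210). That is a gap of about 16 mm, over the middles of the marks. Now holding for over 3 s.

>>> carry_out:
  rows:
    - [[0,0,0,0],[0,0,0,0],[0,0,0,0],[0,0,0,0],[0,0,0,0],[0,0,0,0],[0,0,0,0],[0,0,0,0]]

```text
clock: 10.25
ee_pos: [0.4897, -0.1775, 0.0071]
eef_rot: [0.128, 0.992, 0.0, -0.0]
force: [1.3, -0.3, 0.2]
opening: 0.0216
gripper_force: 5.7
```

>>> carry_out:
  rows:
    - [[0,0,0,0],[0,0,0,0],[0,0,0,0],[0,0,0,0],[0,0,0,0],[0,0,0,0],[0,0,0,0],[0,0,0,0]]

```text
clock: 11.05
ee_pos: [0.4897, -0.1775, 0.0072]
eef_rot: [0.128, 0.992, -0.0, 0.0]
force: [-1.0, 0.2, -0.3]
opening: 0.0221
gripper_force: 5.7
```

>>> carry_out:
  rows:
    - [[0,0,0,0],[0,0,0,0],[0,0,0,0],[0,0,0,0],[0,0,0,0],[0,0,0,0],[0,0,0,0],[0,0,0,0]]

```text
clock: 11.85
ee_pos: [0.4897, -0.1775, 0.0071]
eef_rot: [0.128, 0.992, 0.0, -0.0]
force: [0.3, -0.1, -0.4]
opening: 0.022
gripper_force: 5.7
```

>>> carry_out:
  rows:
    - [[0,0,0,0],[0,0,0,0],[0,0,0,0],[0,0,0,0],[0,0,0,0],[0,0,0,0],[0,0,0,0],[0,0,0,0]]

```text
clock: 12.65
ee_pos: [0.4897, -0.1775, 0.0071]
eef_rot: [0.128, 0.992, 0.0, 0.0]
force: [-0.3, -1.0, 0.2]
opening: 0.0221
gripper_force: 5.7
```

>>> carry_out:
  rows:
    - [[0,0,0,0],[0,0,0,0],[0,0,0,0],[0,0,0,0]]

```text
clock: 13.05
ee_pos: [0.4897, -0.1775, 0.0071]
eef_rot: [0.128, 0.992, -0.0, -0.0]
force: [-0.4, -0.1, -0.1]
opening: 0.0217
gripper_force: 5.7
```

```bash
python3 -c "
from workcell import r
s=r.read_state(); print(s['clock'],s['ee_pos'],s['opening'],s['gripper_force']); print(r.sign_off())"
```

```text
13.05 [ 0.48967876 -0.17752272  0.00713487] 0.021737575702005192 5.748584792017937
the job is handed in; nothing more can be done
None
```

The job is handed in: the gripper alone holds the black tweezers a few millimetres above the red card, one tip over each red mark at about a 16 mm gap by camera estimate, steady for over 3 s, finished at 13 s.

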